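# Open a combination-locked strong box

## Robot

A 6-joint arm with a two-finger parallel gripper is mounted at the origin on a cart in front of the work surface, level with it; the furniture and walls round the work are solid. World frame = base frame: x ahead of the robot, y to its left, z up, the work surface at z = 0. Lengths are in mm, angles in rad, forces in N, time in s.
With the tool pointing down it reaches from about 350 to 975 mm from the base axis. Payload 7.1 kg.
Tool frame: the origin (TCP) lies between the finger pads; the fingertips stand 19 mm ahead of it and the grasp point (between the pads) is the TCP (ctrl.tcp_to_tips is the distance from the TCP to the fingertips, in mm); z points along the fingers, y is the line along which they close (so a half turn about z gives the same grasp; the last joint's range is limited). The gripper opens to 88 mm and grips with 3 to 60 N. Pads are 20 mm wide; open, the fingers measure 115 mm over their backs; the gripper's body (75 mm by 178 mm) begins 61 mm behind the grasp point.
Start: joints at [-1.32, 0.423, 1.63, -0, 1.089, -0.019], TCP at [166.605, -602.368, 241.675] pointing down, gripper open.
Joint ranges: [-3, 3], [-0.9, 2.11], [0.09, 2.58], [-1.31, 4.45], [0.11, 2.69], [-2.54, 2.54]. Speed limits (rad/s): [2.39, 2.39, 3.01, 3.14, 3.14, 3.14].

## Interface

Orientations are given as a rotation vector (axis times angle).
In Python, from workcell import status, optics, ctrl gives the robot as it stands. The module is installed in compiled form; this text tells all that it offers.
- The arm moves only by the shell command python3 -m inch 'ROWS'. ROWS is JSON, a list that holds one entry, the list of rows, each a list of 7 numbers: the shift along the tool's x, y, z in mm, then the turn, a rotation vector about the tool's x, y, z in rad, then the opening in per cent of the stroke, from 0 (shut) to 100 (fully open). A call has 1 to 20 rows; each row is the pose to reach, as a shift and turn from the pose commanded when the call began, along the tool's axes at that moment; what a row does not reach only later rows make up. A row lasts 1/10 s, in which the tool goes at most 50 mm and 8.59 degrees, less where a joint would pass 70% of its speed; a pose out of reach is approached as far as the arm can. A call with a gripper value outside its range is refused whole. The fingers move at their own pace and stop on an object; the grip force is fixed at half the most. Time passes only in rows, so rows that repeat a pose let the fingers close. It gives the time, the measured TCP pose, the force, the opening and the grip force at its end, in the units of the state.
- status.get_obs(): the state, without advancing time (a new reading comes with each control period).
- optics.get_image(name): name is "side" or "top"; returns a dict with "frame" (384x512x3 uint8, red, green, blue), "fx", "fy", "cx", "cy" (pixels), "k1" (the pictures are not rectified: a ray, as slopes to the right and down, at radius r is drawn at 1 + k1 r^2 times it, then the intrinsics apply), "rvec" (rotation vector, rad) and "tvec" (3), from world to camera coordinates, as OpenCV has them. Camera axes: x right, y down, z forward; pixel columns grow to the right and rows downward; lengths in mm; the calibration is good to about 2 mm. A picture is of the moment at which its call begins. There is no depth.
- ctrl.close_job(): hands the job in; it is judged then, once.
The state is a dict: "t": time; "qpos": joint angles; "qvel": joint speeds; "joint_torque": joint torques, N m; "ee_pos": TCP position; "orientation": TCP orientation; "ft_force": force on the tool from outside, world axes, zero at the start; "moment": the same for the moment, N m; "width": finger opening in mm; "grasp_force": force on a finger pad.
Only numpy, scipy, OpenCV 4.12 (cv2) and the standard library are available. Lean on these libraries where they do the work, as an engineer would, in place of code of your own. Each camera call takes 0.05 s, during which the arm holds its last target. There are 200 camera calls.

## Task

Open the grey steel strong box on the bench, which has a three-wheel combination lock: roll its thumbwheels, with a light press of the closed fingertips on each (the wheels are sprung and delicate), until the index line reads 4-7-2 from left to right; then push the black release slide beside them fully to the left, and lift the lid by its steel knob until it stands open by at least 60 degrees. Leave the meter, bottle and spool beside the box where they are.

Things in the scene. Friction and masses are not known exactly. Their poses are not given: they have to be found in the camera images.
- strongbox: grey steel box fixed to the bench, 200 mm deep (x), 240 wide (y), 95 high; origin at the centre of its underside; x points away from the robot side, y left, z up. The front (x -100 to -24 mm) is a fixed deck with an aluminium lock plate (x -86 to -34, y -88 to 116 mm), whose top is shimmed 1.5 to 8.5 mm above the deck, differing from box to box; behind it the hinged lid, top also 95 mm high
- deck_centre (a point): point on the deck (z 95 mm) under the middle thumbwheel, axes as the box. The wheels stand 9 mm proud of the lock plate: all crowns equally 10.5 to 17.5 mm above this point, to be found by touch. Each sits on a leaf spring: sinks 1 mm per 12 N, bottoms at 2.5 mm. It rolls under a fingertip pressed on its crown with 9 to 13 N and dragged along x; below 6 N that may slip, over 18 N harms it
- dial_left (a joint): hinge of the left thumbwheel (rad, unlimited): black wheel, 32 mm across, 16 mm wide, axle along the box's y, at box x -60, y +34 mm. White numerals 0-9 round its rim; digit k is at the crown (index line) at k x 0.6283 rad (mod 2 pi). Rolling the crown to the box's +x raises value and digit, 9 to 0. Detents resist with 3 N at the rim; let go, it snaps to the nearest digit unless about midway
- dial_mid (a joint): hinge of the middle thumbwheel (rad, unlimited): black wheel, 32 mm across, 16 mm wide, axle along the box's y, at box x -60, y 0 mm. White numerals 0-9 round its rim; digit k is at the crown (index line) at k x 0.6283 rad (mod 2 pi). Rolling the crown to the box's +x raises value and digit, 9 to 0. Detents resist with 3 N at the rim; let go, it snaps to the nearest digit unless about midway
- dial_right (a joint): hinge of the right thumbwheel (rad, unlimited): black wheel, 32 mm across, 16 mm wide, axle along the box's y, at box x -60, y -34 mm. White numerals 0-9 round its rim; digit k is at the crown (index line) at k x 0.6283 rad (mod 2 pi). Rolling the crown to the box's +x raises value and digit, 9 to 0. Detents resist with 3 N at the rim; let go, it snaps to the nearest digit unless about midway
- release (a joint): travel of the release slide (m): 0 locked, 0.014 fully left (box +y); no spring, 3 N of friction. Black thumb piece 22 mm (x) by 12 (y), centre at box x -60, y +90 mm when locked, top 14 mm above the lock plate. Blocked after 1.5 mm unless all wheels are within 7 degrees of their code digits; never force it (40 N). Holds the lid shut until moved some 12 mm
- lid (a joint): hinge of the lid (rad): 0 shut, grows as it opens upward and away, to 1.75; stiff friction hinge (0.3 Nm) that stays where it is left. The hinge axis is along the box's y at x +99, z +92 mm
- lid_knob (a point): the point to grip on the lid's steel knob: a cylinder 22 mm across from 12 to 34 mm above the lid, on a thinner neck; this point is its axis 25 mm above the lid top, at box x 0, y 0, z 120 mm when shut, and moves with the lid
- multimeter: red hand meter 187 x 84 x 51 mm lying left of the box, origin under its centre: leave it alone
- flux_bottle: small brown dropper bottle 34 mm across, 102 mm tall, standing right of the box, origin under its centre: leave it alone
- solder_spool: spool of solder 56 mm across, 42 mm high, standing right of the box, origin under its centre: leave it alone

How it is judged (in metres and radians):
On the way, in this order (a step that is already met when the one before it is completed fails the run):
1. the three wheels read 4-7-2 with the slide still locked ((value of joint dial_left between -3.9 and -3.64 rad or value of joint dial_left between 2.383 and 2.643 rad or value of joint dial_left between 8.666 and 8.926 rad) and (value of joint dial_mid between -2.015 and -1.755 rad or value of joint dial_mid between 4.268 and 4.528 rad or value of joint dial_mid between 10.551 and 10.811 rad) and (value of joint dial_right between -5.157 and -4.897 rad or value of joint dial_right between 1.127 and 1.387 rad or value of joint dial_right between 7.41 and 7.67 rad) and value of joint release below 0.004 m), for 0.2 s.
2. with the code set, the slide is pushed fully to the left ((value of joint dial_left between -3.9 and -3.64 rad or value of joint dial_left between 2.383 and 2.643 rad or value of joint dial_left between 8.666 and 8.926 rad) and (value of joint dial_mid between -2.015 and -1.755 rad or value of joint dial_mid between 4.268 and 4.528 rad or value of joint dial_mid between 10.551 and 10.811 rad) and (value of joint dial_right between -5.157 and -4.897 rad or value of joint dial_right between 1.127 and 1.387 rad or value of joint dial_right between 7.41 and 7.67 rad) and value of joint release above 0.0125 m and value of joint lid below 0.15 rad), for 0.1 s.
3. the lid is lifted to 60 degrees or more (value of joint lid above 1 rad), for 0.1 s.
At the end, for the whole second after the job is handed in: the wheels read 4-7-2 (each within 0.13 rad, any full turn), the release slide is at least 12.5 mm to the left, the lid stands still at 1.0 rad or more ((value of joint dial_left between -3.9 and -3.64 rad or value of joint dial_left between 2.383 and 2.643 rad or value of joint dial_left between 8.666 and 8.926 rad) and (value of joint dial_mid between -2.015 and -1.755 rad or value of joint dial_mid between 4.268 and 4.528 rad or value of joint dial_mid between 10.551 and 10.811 rad) and (value of joint dial_right between -5.157 and -4.897 rad or value of joint dial_right between 1.127 and 1.387 rad or value of joint dial_right between 7.41 and 7.67 rad) and value of joint release above 0.0125 m and value of joint lid above 1 rad and velocity of joint lid below 0.05 rad/s); the robot touches nothing.
It fails at once if a wheel is pressed with more than 18 N (contact force between the fingers and dial_left_c0 above 18 N or contact force between the fingers and dial_mid_c0 above 18 N or contact force between the fingers and dial_right_c0 above 18 N).
It fails at once if the release slide is forced with more than 40 N (contact force between the fingers and release_c0 above 40 N).
It fails at once if the multimeter is moved by more than 15 mm (distance of multimeter from where it was at the start of the episode above 0.015 m).
It fails at once if the flux_bottle is moved by more than 15 mm (distance of flux_bottle from where it was at the start of the episode above 0.015 m).
It fails at once if the solder_spool is moved by more than 15 mm (distance of solder_spool from where it was at the start of the episode above 0.015 m).
It also fails if it takes over 72 s, if anything falls off the work surface, if the arm or the gripper's body presses on something with over 40 N, if the wrist force passes 120 N, or if a joint passes its speed limit or range.

## Working session

There is one attempt and no reset: what is moved stays moved. The work goes in short steps, Python scripts to look and compute and a shell command to move; the robot and the scene stay as the last step left them, time stands still between calls to the robot, and variables do not carry over. Pictures are saved under pics/ and viewed, at most 10 in all, crops included, and the job is handed in when it is done.

```bash
mkdir -p pics; cat > h.py <<'E'
import numpy as np,cv2
from workcell import status,optics,ctrl
def cam(n):
    d=optics.get_image(n); return d
def proj(d,P):
    R,_=cv2.Rodrigues(np.array(d['rvec'],float)); p=np.atleast_2d(P)@R.T+np.array(d['tvec'],float).ravel()
    s=p[:,:2]/p[:,2:]; s=s*(1+d['k1']*(s**2).sum(1,keepdims=True))
    return s*[d['fx'],d['fy']]+[d['cx'],d['cy']]
def ray(d,u,v):
    q=(np.array([u,v])-[d['cx'],d['cy']])/[d['fx'],d['fy']]; s=q.copy()
    for _ in range(20): s=q/(1+d['k1']*(s@s))
    R,_=cv2.Rodrigues(np.array(d['rvec'],float)); return -R.T@np.array(d['tvec'],float).ravel(), R.T@np.append(s,1)
def atz(d,u,v,z):
    o,r=ray(d,u,v); return o+r*(z-o[2])/r[2]
def box2w(P,x,y,a): 
    c,s=np.cos(a),np.sin(a); P=np.atleast_2d(np.array(P,float)); return P@np.array([[c,-s,0],[s,c,0],[0,0,1]]).T+[x,y,0]
E
python3 - <<'E'
from h import *
import pickle
for n in ('top','side'):
    d=cam(n); pickle.dump(d,open(n+'.pkl','wb')); print(n,{k:v for k,v in d.items() if k!='frame'}, ray(d,256,192))
    f=d['frame'][:,:,::-1]; cv2.imwrite(f'pics/{n}0.png',cv2.resize(f,(800,600),interpolation=cv2.INTER_CUBIC))
print(status.get_obs())
E
```

```text
top {'fx': 481.4580586206296, 'fy': 481.4580586206296, 'cx': 257.620121617111, 'cy': 194.44696379294956, 'k1': -0.12595871004149353, 'rvec': array([ 2.2196308 , -2.15912817,  0.0990873 ]), 'tvec': array([ 91.18782227, 572.40550142, 960.16880626])} (array([495.01557135, 120.14451429, 999.2058313 ]), array([ 0.08106073, -0.009923  , -0.99667841]))
side {'fx': 388.9316793017427, 'fy': 388.9316793017427, 'cx': 254.71780497384916, 'cy': 196.52691960736556, 'k1': -0.11884963718053322, 'rvec': array([ 2.18186782, -0.12552913,  0.08567267]), 'tvec': array([-564.33077953,  165.88943827,  760.4308601 ])} (array([ 487.21214854, -590.29904666,  581.73446286]), array([ 0.11244881,  0.81673372, -0.56608095]))
{'t': 0.1, 'qpos': array([-1.32000115e+00,  4.23731689e-01,  1.63058828e+00,  5.88162605e-06,
        1.08860262e+00, -1.89738419e-02]), 'qvel': array([-1.39181506e-03, -6.84789337e-04, -2.07351745e-03,  5.99576631e-06,
        1.09948915e-03,  5.00761167e-04]), 'joint_torque': array([ 6.06806134e-04, -5.45615280e+01, -2.74324411e+01,  6.46003336e-02,
        1.88837660e-02, -1.44018838e-05]), 'ee_pos': array([ 166.49487956, -601.93426272,  241.00979006]), 'orientation': array([-3.11174811e+00, -4.22286431e-01,  2.33376047e-04]), 'ft_force': array([-0.45486149,  0.03220355, -0.35036752]), 'moment': array([ 0.00573462,  0.0057156 , -0.01444527]), 'grasp_force': 0.0, 'width': 87.70250788360805}
```

View pics/top0.png

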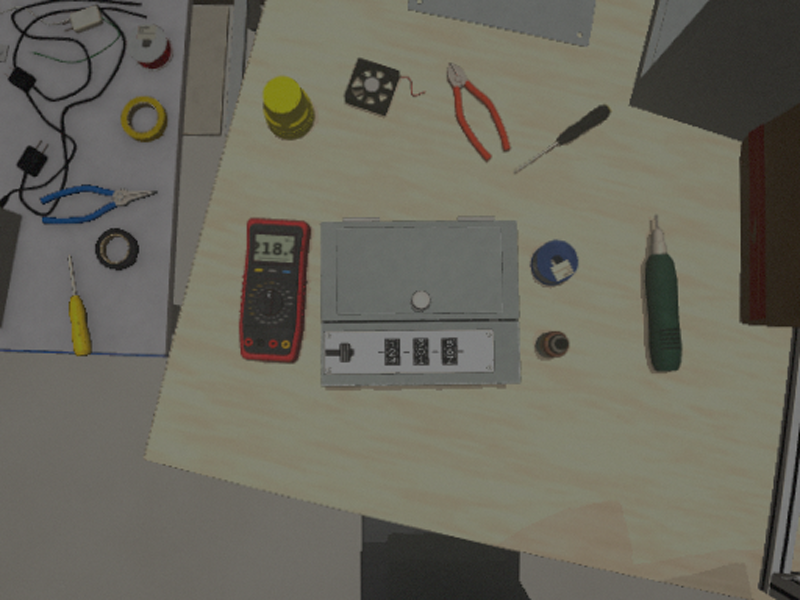

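View pics/side0.png

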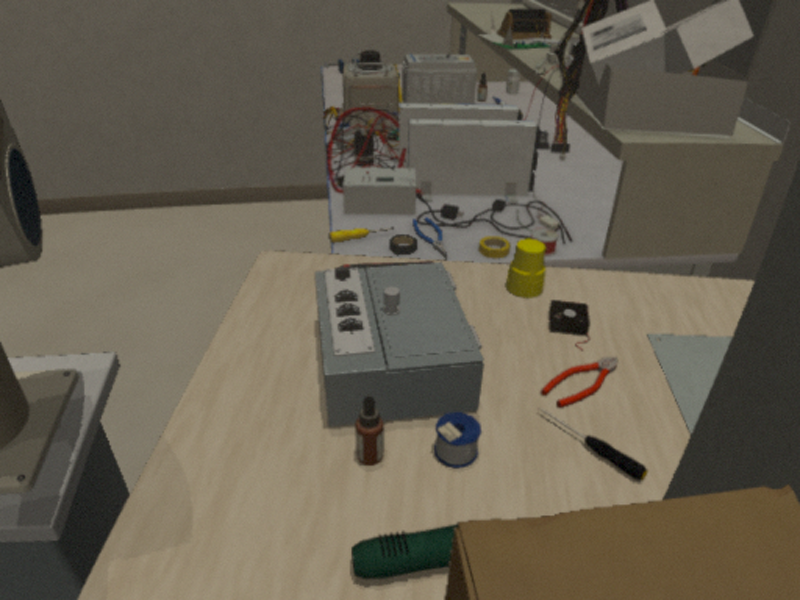

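The top picture shows the box at about (320–520, 220–388), the wheels near (392, 351), (421, 351) and (449, 351), the slide at (346, 352) and the knob at (421, 300). I'll enlarge it to read the digits and corners.

```bash
python3 - <<'E'
from h import *
import pickle
d=pickle.load(open('top.pkl','rb')); f=d['frame'][:,:,::-1]
a=cv2.resize(f[136:251,200:340],None,fx=5.7,fy=5.2,interpolation=cv2.INTER_CUBIC)
cv2.imwrite('pics/c1.png',cv2.convertScaleAbs(a[:600],alpha=1.5))
fr=np.mean([cam('top')['frame'].astype(float) for _ in range(8)],0)[:,:,::-1]
w=cv2.resize(fr[210:240,235:300],None,fx=12,fy=12,interpolation=cv2.INTER_CUBIC)
cv2.imwrite('pics/c2.png',np.clip(w*1.5,0,255).astype('uint8'))
E
```

```text
(no output)
```

View pics/c1.png

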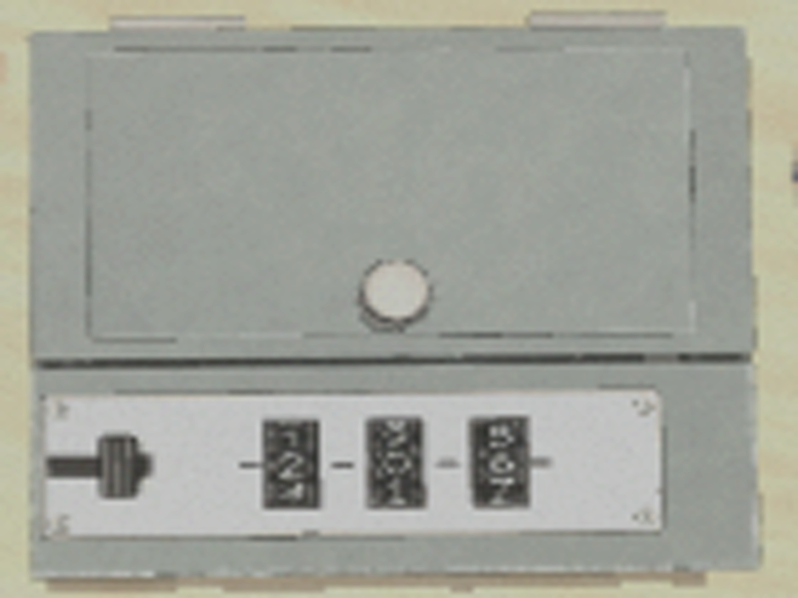

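View pics/c2.png

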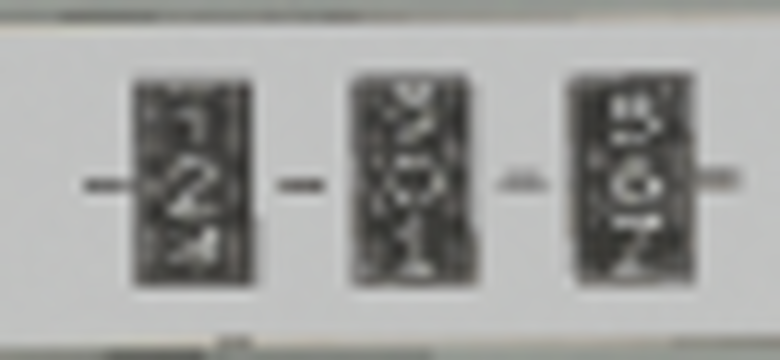

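The left, middle and right wheels read 2, 0 and 6 at the index line, with 1/2/3, 9/0/1 and 5/6/7 visible. The plate corners are at crop (45,397), (662,393), (660,535) and (45,537), and the knob top is at (395,291). Next I'll fit the box pose.

```bash
python3 - <<'E'
from h import *
import pickle
from scipy.optimize import least_squares
d=pickle.load(open('top.pkl','rb'))
c1=lambda u,v:(200+(u+.5)/5.7-.5,136+(v+.5)/5.2-.5)
c2=lambda u,v:(235+(u+.5)/12-.5,210+(v+.5)/12-.5)
B=[((-34,116),c1(45,397),'p'),((-34,-88),c1(662,393),'p'),((-86,-88),c1(660,535),'p'),((-86,116),c1(45,537),'p'),
((0,0,129),c1(395,291),0),((100,120,95),c1(31,30),0),((100,-120,95),c1(745,28),0),((-100,120,95),c1(32,572),0),
((-60,34),c2(193,184),'w'),((-60,0),c2(415,181),'w'),((-60,-34),c2(634,181),'w'),((-60,90),c1(118,465),'s')]
def P(p):
    z={'p':0,'w':9,'s':14}
    return box2w([b if len(b)==3 else (*b,95+p[3]+z[k]) for b,_,k in B],*p[:3])
f=lambda p:(proj(d,P(p))-np.array([q for _,q,_ in B])).ravel()
r=least_squares(f,[550,120,0,5],loss='soft_l1'); print(r.x,np.round(f(r.x).reshape(-1,2),1))
s=pickle.load(open('side.pkl','rb'))
p=r.x; pts=box2w([(-60,34,95+p[3]+9),(-60,0,95+p[3]+9),(-60,-34,95+p[3]+9),(0,0,129),(-100,-120,95),(100,-120,95),(100,120,95),(-60,90,95+p[3]+14)],*p[:3]); print(pts.round(1))
im=cv2.resize(s['frame'][:,:,::-1][150:280,190:320],None,fx=4.6,fy=4.6,interpolation=cv2.INTER_CUBIC)
for u,v in (proj(s,pts)-[190,150]+.5)*4.6-.5: cv2.drawMarker(im,(int(u),int(v)),(0,0,255),0,14,1)
cv2.imwrite('pics/s1.png',cv2.convertScaleAbs(im,alpha=1.4))
E
```

```text
[ 5.67280545e+02  8.72851113e+01  3.35278635e-02 -3.15712607e+00] [[-0.3 -0.5]
 [-0.6 -0.3]
 [ 0.2 -0.1]
 [-0.3  0.3]
 [ 0.5  0. ]
 [ 0.1 -0.4]
 [ 0.6 -0.4]
 [-0.3  1.1]
 [ 0.1  0.1]
 [-0.1  0.2]
 [-0.2  0.1]
 [ 0.3  0.1]]
[[506.2 119.3 100.8]
 [507.3  85.3 100.8]
 [508.5  51.3 100.8]
 [567.3  87.3 129. ]
 [471.4 -36.   95. ]
 [671.2 -29.3  95. ]
 [663.2 210.6  95. ]
 [504.3 175.2 105.8]]
```

View pics/s1.png

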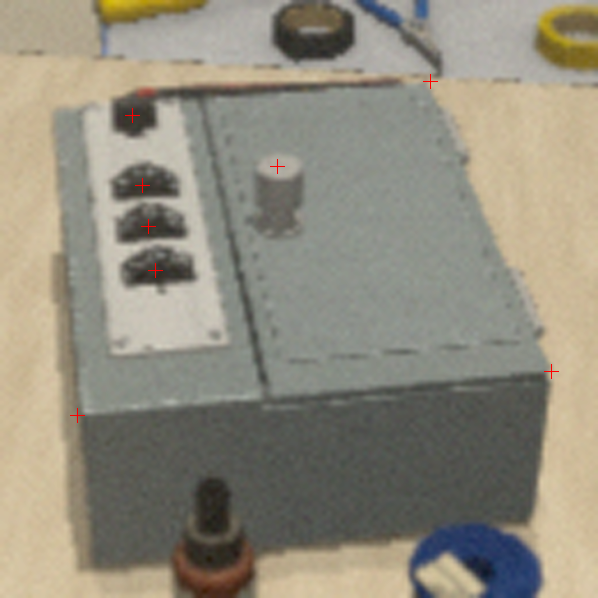

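The side view puts the wheel crowns about 17 crop px above the prediction, near (146,168), (151,208) and (158,250), so the shim must be larger. I'll refit with both cameras.

```bash
python3 - <<'E'
from h import *
import pickle
from scipy.optimize import least_squares
d=pickle.load(open('top.pkl','rb'));s=pickle.load(open('side.pkl','rb'))
c1=lambda u,v:(200+(u+.5)/5.7-.5,136+(v+.5)/5.2-.5)
c2=lambda u,v:(235+(u+.5)/12-.5,210+(v+.5)/12-.5)
c3=lambda u,v:(190+(u+.5)/4.6-.5,150+(v+.5)/4.6-.5)
z={'p':0,'w':9,'s':14}
B=[((-34,116),c1(45,397),'p'),((-34,-88),c1(662,393),'p'),((-86,-88),c1(660,535),'p'),((-86,116),c1(45,537),'p'),
((0,0,129),c1(395,291),0),((100,120,95),c1(31,30),0),((100,-120,95),c1(745,28),0),
((-60,34),c2(193,184),'w'),((-60,0),c2(415,181),'w'),((-60,-34),c2(634,181),'w'),((-60,90),c1(118,465),'s')]
S=[((0,0,129),c3(279,164),0),((-100,-120,95),c3(84,416),0),((100,-120,95),c3(548,375),0),((-86,-88),c3(111,352),'p'),((-34,-88),c3(228,345),'p')]
P=lambda B,p:box2w([b if len(b)==3 else (*b,95+p[3]+z[k]) for b,_,k in B],*p[:3])
f=lambda p:np.r_[(proj(d,P(B,p))-np.array([q for _,q,_ in B])).ravel(),(proj(s,P(S,p))-np.array([q for _,q,_ in S])).ravel()]
r=least_squares(f,[550,120,0,5],loss='soft_l1',bounds=([0,-500,-1,1.5],[900,500,1,8.5])); print(r.x,np.round(f(r.x).reshape(-1,2),1))
p=r.x
b=lambda *q:box2w([q],*p[:3])[0].round(1)
print('wheels',b(-60,34,104+p[3]),b(-60,0,104+p[3]),b(-60,-34,104+p[3]),'slide',b(-60,90,109+p[3]),'knob',b(0,0,120))
from scipy.spatial.transform import Rotation as R
o=status.get_obs(); M=R.from_rotvec(o['orientation']); print(M.as_matrix().round(3),o['ee_pos'])
# desired: tool z down, tool y along box y (or -)
for sg in (1,-1):
    c,s_=np.cos(p[2]),np.sin(p[2]); x=np.array([c,s_,0])*sg; zt=np.array([0,0,-1.]); T=R.from_matrix(np.c_[x,np.cross(zt,x),zt])
    print(sg,(M.inv()*T).as_rotvec().round(3))
print('shift to above mid',M.inv().apply(np.append(b(-60,0,0)[:2],200)-o['ee_pos']).round(1))
E
```

```text
[5.67314235e+02 8.74704954e+01 3.53848261e-02 4.04746878e+00] [[-0.7 -0.5]
 [-0.1 -0.6]
 [ 0.7 -0.2]
 [-0.6  0.4]
 [ 0.4 -0. ]
 [-0.1 -0.3]
 [ 0.4 -0.5]
 [ 0.1  0.1]
 [-0.   0.2]
 [ 0.1  0. ]
 [-0.   0.1]
 [-0.4  0.4]
 [-1.4 -0.2]
 [ 0.9 -0.9]
 [-1.1  0.6]
 [ 0.1 -0.2]]
wheels [506.1 119.3 108. ] [507.4  85.3 108. ] [508.6  51.4 108. ] slide [504.2 175.3 113. ] knob [567.3  87.5 120. ]
[[ 0.964  0.267 -0.   ]
 [ 0.267 -0.964  0.   ]
 [ 0.    -0.    -1.   ]] [ 166.61239346 -602.34866241  241.65429774]
1 [-0.     0.     0.234]
-1 [-0.    -0.    -2.907]
shift to above mid [ 511.8 -571.9   41.7]
```

```bash
python3 -m inch '[[[504,-539,30,0,0,0.234,0],[504,-539,30,0,0,0.234,0],[504,-539,30,0,0,0.234,0],[504,-539,30,0,0,0.234,0],[504,-539,30,0,0,0.234,0],[504,-539,30,0,0,0.234,0],[504,-539,30,0,0,0.234,0],[504,-539,30,0,0,0.234,0],[504,-539,30,0,0,0.234,0],[504,-539,30,0,0,0.234,0],[504,-539,30,0,0,0.234,0],[504,-539,30,0,0,0.234,0],[504,-539,30,0,0,0.234,0],[504,-539,30,0,0,0.234,0],[504,-539,30,0,0,0.234,0],[504,-539,30,0,0,0.234,0],[504,-539,30,0,0,0.234,0],[504,-539,30,0,0,0.234,0],[504,-539,30,0,0,0.234,0],[504,-539,30,0,0,0.234,0]]]'
```

```text
t: 2.5
ee_pos: [508.4, 50.4, 211.8]
orientation: [3.141, 0.053, 0.0]
ft_force: [0.0, -1.0, 0.3]
width: 0.3
grasp_force: 0.0
```

```bash
python3 -m inch '[[[5,-1,40,0,0,0,0],[5,-1,70,0,0,0,0],[5,-1,79,0,0,0,0],[5,-1,79,0,0,0,0],[5,-1,79,0,0,0,0],[5,-1,79,0,0,0,0]]]'; python3 -c "
from h import *
o=status.get_obs();print(o['ft_force'],o['ee_pos'],ctrl.tcp_to_tips)"
```

```text
t: 3.1
ee_pos: [514.7, 52.6, 134.1]
orientation: [-3.141, -0.056, -0.004]
ft_force: [0.9, 0.2, 0.2]
width: 0.2
grasp_force: 0.0
[0.91086718 0.16297828 0.18742497] [514.67074991  52.61003243 134.10666317] 19.0
```

```bash
python3 -m inch '[[[0,0,1,0,0,0,0],[0,0,2,0,0,0,0],[0,0,2,0,0,0,0]]]'
```

```text
t: 3.4
ee_pos: [513.8, 52.7, 131.0]
orientation: [-3.141, -0.056, -0.001]
ft_force: [-0.7, 0.5, -0.3]
width: 0.6
grasp_force: 0.0
```

```bash
python3 -m inch '[[[0,0,1,0,0,0,0],[0,0,1,0,0,0,0]]]'
```

```text
t: 3.6
ee_pos: [513.6, 52.7, 129.6]
orientation: [3.141, 0.056, -0.0]
ft_force: [-0.7, -1.1, 0.2]
width: 0.1
grasp_force: 0.0
```

```bash
python3 -m inch '[[[0,0,0.5,0,0,0,0],[0,0,0.5,0,0,0,0]]]'
```

```text
t: 3.8
ee_pos: [513.6, 52.7, 129.1]
orientation: [3.141, 0.056, -0.0]
ft_force: [0.2, 0.1, -0.8]
width: 0.4
grasp_force: 0.0
```

```bash
python3 -m inch '[[[0,0,0.7,0,0,0,0],[0,0,0.7,0,0,0,0]]]'|sed -n '2p;4p'
```

```text
ee_pos: [513.6, 52.6, 128.4]
ft_force: [0.4, 0.2, -0.1]
```

```bash
python3 -m inch '[[[0,0,0.6,0,0,0,0],[0,0,0.6,0,0,0,0]]]'|sed -n '2p;4p'
```

```text
ee_pos: [513.6, 52.6, 127.8]
ft_force: [0.2, 0.5, 1.3]
```

```bash
python3 -m inch '[[[0,0,0.5,0,0,0,0],[0,0,0.5,0,0,0,0]]]'|sed -n '2p;4p'
```

```text
ee_pos: [513.8, 52.6, 127.5]
ft_force: [0.4, -0.8, 1.0]
```

```bash
python3 -m inch '[[[0,0,0.5,0,0,0,0],[0,0,0.5,0,0,0,0]]]'|sed -n '2p;4p'
```

```text
ee_pos: [513.8, 52.6, 127.1]
ft_force: [0.1, 0.5, 4.5]
```

```bash
python3 -m inch '[[[0,0,0.4,0,0,0,0],[0,0,0.4,0,0,0,0]]]'|sed -n '2p;4p'
```

```text
ee_pos: [513.9, 52.7, 126.9]
ft_force: [-0.9, -0.8, 6.8]
```

```bash
python3 -m inch '[[[0,0,0.4,0,0,0,0],[0,0,0.7,0,0,0,0],[0,0,0.7,0,0,0,0]]]'|sed -n '2p;4p'
```

```text
ee_pos: [514.0, 52.7, 126.5]
ft_force: [-1.6, -0.2, 10.1]
```

```bash
python3 -m inch '[[[-1,0,0,0,0,0,0],[-2,0,0,0,0,0,0],[-3,0,0,0,0,0,0],[-3,0,0,0,0,0,0]]]'|sed -n '2p;4p'
```

```text
ee_pos: [512.9, 52.6, 126.9]
ft_force: [2.7, 0.0, 4.8]
```

```bash
python3 -m inch '[[[-2,0,0,0,0,0,0],[-4,0,0,0,0,0,0],[-6,0,0,0,0,0,0],[-7,0,0,0,0,0,0],[-7,0,0,0,0,0,0]]]'|sed -n '2p;4p'
```

```text
ee_pos: [504.2, 52.3, 126.5]
ft_force: [-1.2, 0.0, 9.1]
```

```bash
python3 -m inch '[[[0,0,-4,0,0,0,0],[0,0,-15,0,0,0,0],[-50,0,-20,0,0,0,0],[-100,0,-20,0,0,0,0],[-140,0,-20,0,0,0,0],[-140,0,-20,0,0,0,0]]]'|sed -n '2p;4p'; cat > look.py <<'E'
import sys
from h import *
fr=np.mean([cam('top')['frame'].astype(float) for _ in range(3)],0)[:,:,::-1]
w=cv2.resize(fr[210:240,235:300],None,fx=12,fy=12,interpolation=cv2.INTER_CUBIC)
cv2.imwrite(f'pics/{sys.argv[1]}.png',np.clip(w*1.5,0,255).astype('uint8'))
E
python3 look.py w1
```

```text
ee_pos: [357.5, 46.9, 145.4]
ft_force: [0.3, 1.0, -1.0]
```

View pics/w1.png

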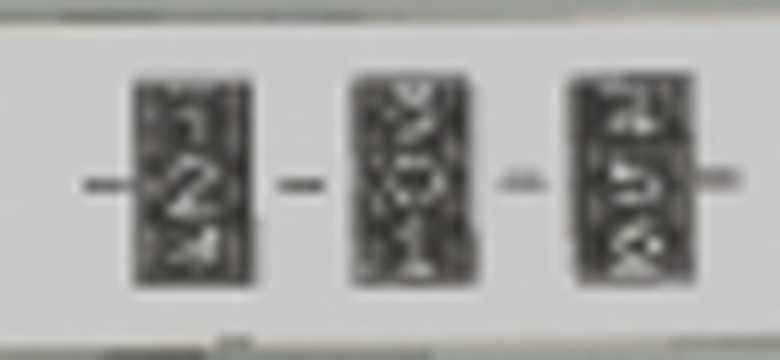

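The right wheel now reads 5, with 4/5/6 at (635, 110/180/245), so one stroke gives one digit. I'll check the settled pose before repeating the stroke.

```bash
python3 -m inch '[[[50,0,0,0,0,0,0],[100,0,0,0,0,0,0],[100,0,0,0,0,0,0],[100,0,0,0,0,0,0]]]'|sed -n '2p;4p'
```

```text
ee_pos: [465.6, 50.9, 145.5]
ft_force: [-0.8, -0.9, 0.3]
```

```bash
python3 -m inch '[[[0,0,0,0,0,0,0],[0,0,0,0,0,0,0],[0,0,0,0,0,0,0]]]'|sed -n '2p;3p;4p'
```

```text
ee_pos: [462.9, 50.8, 145.8]
orientation: [3.141, 0.056, -0.001]
ft_force: [-0.5, -0.6, -0.1]
```

```bash
python3 -m inch '[[[30,0,0,0,0,0,0],[50,0,8,0,0,0,0],[50,0,14,0,0,0,0],[50,0,16,0,0,0,0],[50,0,17.5,0,0,0,0],[50,0,18.7,0,0,0,0],[50,0,19.5,0,0,0,0],[50,0,20,0,0,0,0],[50,0,20,0,0,0,0],[49,0,20,0,0,0,0],[48,0,20,0,0,0,0],[47,0,20,0,0,0,0],[45,0,20,0,0,0,0],[43,0,20,0,0,0,0],[41,0,20,0,0,0,0],[40,0,20,0,0,0,0],[40,0,20,0,0,0,0],[40,0,20,0,0,0,0]]]'|sed -n '2p;4p'
```

```text
ee_pos: [503.4, 52.3, 126.5]
ft_force: [-0.7, -0.0, 10.5]
```

```bash
python3 -m inch '[[[0,0,-2,0,0,0,0],[3,0,-4,0,0,0,0],[10,0,-4,0,0,0,0],[10,0,-4,0,0,0,0],[10,0,-2.5,0,0,0,0],[10,0,-1.3,0,0,0,0],[10,0,-0.5,0,0,0,0],[10,0,0,0,0,0,0],[10,0,0,0,0,0,0],[9,0,0,0,0,0,0],[8,0,0,0,0,0,0],[7,0,0,0,0,0,0],[5,0,0,0,0,0,0],[3,0,0,0,0,0,0],[1,0,0,0,0,0,0],[0,0,0,0,0,0,0],[0,0,0,0,0,0,0],[0,0,0,0,0,0,0]]]'|sed -n '2p;4p'
```

```text
ee_pos: [504.0, 52.3, 126.5]
ft_force: [-1.5, -0.6, 10.4]
```

```bash
python3 -m inch '[[[0,0,-2,0,0,0,0],[3,0,-4,0,0,0,0],[10,0,-4,0,0,0,0],[10,0,-4,0,0,0,0],[10,0,-2.5,0,0,0,0],[10,0,-1.3,0,0,0,0],[10,0,-0.5,0,0,0,0],[10,0,0,0,0,0,0],[10,0,0,0,0,0,0],[9,0,0,0,0,0,0],[8,0,0,0,0,0,0],[7,0,0,0,0,0,0],[5,0,0,0,0,0,0],[3,0,0,0,0,0,0],[1,0,0,0,0,0,0],[0,0,0,0,0,0,0],[0,0,0,0,0,0,0],[0,0,0,0,0,0,0]]]'|sed -n '2p;4p'
```

```text
ee_pos: [504.0, 52.3, 126.5]
ft_force: [-1.4, -1.2, 9.5]
```

```bash
python3 -m inch '[[[0,0,-4,0,0,0,0],[3,-10,-10,0,0,0,0],[10,-25,-10,0,0,0,0],[10,-34,-10,0,0,0,0],[10,-34,-6,0,0,0,0],[10,-34,-4,0,0,0,0],[10,-34,-2.5,0,0,0,0],[10,-34,-1.3,0,0,0,0],[10,-34,-0.5,0,0,0,0],[10,-34,0,0,0,0,0],[10,-34,0,0,0,0,0],[9,-34,0,0,0,0,0],[8,-34,0,0,0,0,0],[7,-34,0,0,0,0,0],[5,-34,0,0,0,0,0],[3,-34,0,0,0,0,0],[1,-34,0,0,0,0,0],[0,-34,0,0,0,0,0],[0,-34,0,0,0,0,0],[0,-34,0,0,0,0,0]]]'|sed -n '2p;4p'
```

```text
ee_pos: [503.1, 86.2, 126.6]
ft_force: [-1.8, 1.4, 8.8]
```

```bash
python3 -m inch '[[[0,0,-2,0,0,0,0],[3,0,-4,0,0,0,0],[10,0,-4,0,0,0,0],[10,0,-4,0,0,0,0],[10,0,-2.5,0,0,0,0],[10,0,-1.3,0,0,0,0],[10,0,-0.5,0,0,0,0],[10,0,0,0,0,0,0],[10,0,0,0,0,0,0],[9,0,0,0,0,0,0],[8,0,0,0,0,0,0],[7,0,0,0,0,0,0],[5,0,0,0,0,0,0],[3,0,0,0,0,0,0],[1,0,0,0,0,0,0],[0,0,0,0,0,0,0],[0,0,0,0,0,0,0],[0,0,0,0,0,0,0]]]'|sed -n '2p;4p'
```

```text
ee_pos: [502.8, 86.2, 126.5]
ft_force: [-1.7, -0.8, 8.3]
```

```bash
python3 -m inch '[[[0,0,-2,0,0,0,0],[3,0,-4,0,0,0,0],[10,0,-4,0,0,0,0],[10,0,-4,0,0,0,0],[10,0,-2.5,0,0,0,0],[10,0,-1.3,0,0,0,0],[10,0,-0.5,0,0,0,0],[10,0,0,0,0,0,0],[10,0,0,0,0,0,0],[9,0,0,0,0,0,0],[8,0,0,0,0,0,0],[7,0,0,0,0,0,0],[5,0,0,0,0,0,0],[3,0,0,0,0,0,0],[1,0,0,0,0,0,0],[0,0,0,0,0,0,0],[0,0,0,0,0,0,0],[0,0,0,0,0,0,0]]]'|sed -n '2p;4p'
```

```text
ee_pos: [502.8, 86.3, 126.5]
ft_force: [-1.7, -1.2, 9.0]
```

```bash
python3 -m inch '[[[0,0,-4,0,0,0,0],[0,-10,-10,0,0,0,0],[0,-25,-10,0,0,0,0],[0,-34,-10,0,0,0,0],[0,-34,-6,0,0,0,0],[0,-34,-4,0,0,0,0],[0,-34,-2.5,0,0,0,0],[0,-34,-1.3,0,0,0,0],[0,-34,-0.5,0,0,0,0],[0,-34,0,0,0,0,0],[0,-34,0,0,0,0,0],[1,-34,0,0,0,0,0],[2,-34,0,0,0,0,0],[3,-34,0,0,0,0,0],[5,-34,0,0,0,0,0],[7,-34,0,0,0,0,0],[9,-34,0,0,0,0,0],[10,-34,0,0,0,0,0],[10,-34,0,0,0,0,0],[10,-34,0,0,0,0,0]]]'|sed -n '2p;4p'
```

```text
ee_pos: [511.4, 120.5, 126.5]
ft_force: [-2.8, 1.0, 9.6]
```

```bash
python3 -m inch '[[[0,0,-2,0,0,0,0],[-3,0,-4,0,0,0,0],[-10,0,-4,0,0,0,0],[-10,0,-4,0,0,0,0],[-10,0,-2.5,0,0,0,0],[-10,0,-1.3,0,0,0,0],[-10,0,-0.5,0,0,0,0],[-10,0,0,0,0,0,0],[-10,0,0,0,0,0,0],[-9,0,0,0,0,0,0],[-8,0,0,0,0,0,0],[-7,0,0,0,0,0,0],[-5,0,0,0,0,0,0],[-3,0,0,0,0,0,0],[-1,0,0,0,0,0,0],[0,0,0,0,0,0,0],[0,0,0,0,0,0,0],[0,0,0,0,0,0,0]]]'|sed -n '2p;4p'
```

```text
ee_pos: [511.5, 120.6, 126.5]
ft_force: [-3.0, -0.2, 10.1]
```

```bash
python3 -m inch '[[[0,0,-4,0,0,0,0],[0,0,-15,0,0,0,0],[-40,0,-20,0,0,0,0],[-80,0,-20,0,0,0,0],[-110,0,-20,0,0,0,0],[-130,0,-20,0,0,0,0],[-130,0,-20,0,0,0,0]]]'|sed -n '1p;2p;4p'; python3 look.py w2
```

```text
t: 22.95
ee_pos: [378.9, 115.6, 146.0]
ft_force: [0.4, -0.1, -0.3]
```

View pics/w2.png

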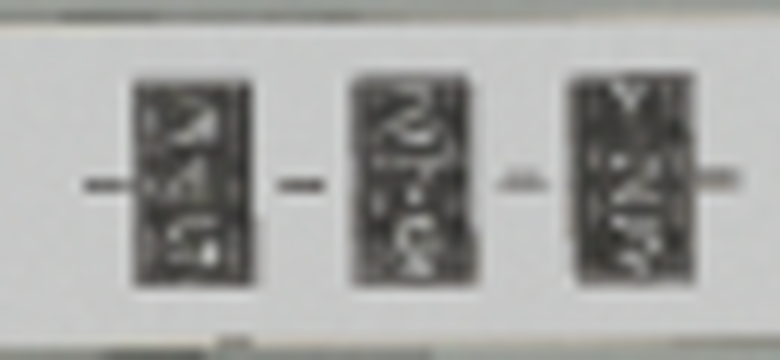

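The wheels read 4-7-2, at (193,184), (415,184) and (635,180). Next is the release slide.

```bash
python3 -m inch '[[[40,-10,0,0,0,0,0],[80,-20,0,0,0,0,0],[110,-31,0,0,0,0,0],[125,-31,0,0,0,0,0],[125,-31,0,0,0,0,0],[125,-31,8,0,0,0,0],[125,-31,15,0,0,0,0],[125,-31,20,0,0,0,0],[125,-31,23,0,0,0,0],[125,-31,23,0,0,0,0],[125,-31,23,0,0,0,0]]]'|sed -n '2p;4p'
```

```text
ee_pos: [505.1, 151.4, 122.8]
ft_force: [0.8, 0.1, 0.9]
```

```bash
python3 -m inch '[[[0,-1,0,0,0,0,0],[0,-2,0,0,0,0,0],[0,-3,0,0,0,0,0],[0,-4,0,0,0,0,0],[0,-5,0,0,0,0,0],[0,-6,0,0,0,0,0],[0,-7,0,0,0,0,0],[0,-8,0,0,0,0,0],[0,-8,0,0,0,0,0]]]'|sed -n '2p;4p'
```

```text
ee_pos: [504.9, 159.5, 122.8]
ft_force: [-0.2, 0.9, 0.3]
```

```bash
python3 -m inch '[[[0,-1,0,0,0,0,0],[0,-2,0,0,0,0,0],[0,-3,0,0,0,0,0],[0,-4,0,0,0,0,0],[0,-4,0,0,0,0,0]]]'|sed -n '2p;4p'
```

```text
ee_pos: [504.7, 163.3, 122.8]
ft_force: [0.4, -2.6, -0.1]
```

```bash
python3 -m inch '[[[0,-1,0,0,0,0,0],[0,-2,0,0,0,0,0],[0,-3,0,0,0,0,0],[0,-4,0,0,0,0,0],[0,-4,0,0,0,0,0]]]'|sed -n '2p;4p'
```

```text
ee_pos: [504.5, 167.5, 122.8]
ft_force: [0.2, -1.7, 1.0]
```

```bash
python3 -m inch '[[[0,-1,0,0,0,0,0],[0,-2,0,0,0,0,0],[0,-2,0,0,0,0,0],[0,-2,0,0,0,0,0]]]'|sed -n '2p;4p'
```

```text
ee_pos: [504.5, 169.5, 122.8]
ft_force: [0.5, -1.6, 0.1]
```

```bash
python3 -m inch '[[[0,-1,0,0,0,0,0],[0,-2,0,0,0,0,0],[0,-3,0,0,0,0,0],[0,-3,0,0,0,0,0],[0,-3,0,0,0,0,0]]]'|sed -n '2p;4p'
```

```text
ee_pos: [504.4, 172.5, 122.8]
ft_force: [-0.4, -1.7, -0.1]
```

```bash
python3 -m inch '[[[0,-0.7,0,0,0,0,0],[0,-1.2,0,0,0,0,0],[0,-1.2,0,0,0,0,0]]]'|sed -n '2p;4p'
```

```text
ee_pos: [504.3, 173.6, 122.8]
ft_force: [1.2, -1.8, -0.0]
```

```bash
python3 -m inch '[[[0,-0.7,0,0,0,0,0],[0,-1,0,0,0,0,0],[0,-1,0,0,0,0,0]]]'|sed -n '2p;4p'
```

```text
ee_pos: [504.3, 174.6, 122.8]
ft_force: [-0.7, -2.2, 0.9]
```

```bash
python3 -m inch '[[[0,-0.7,0,0,0,0,0],[0,-1,0,0,0,0,0],[0,-1,0,0,0,0,0]]]'|sed -n '2p;4p'
```

```text
ee_pos: [504.2, 175.6, 122.8]
ft_force: [-1.1, -1.6, -1.1]
```

```bash
python3 -m inch '[[[0,-0.7,0,0,0,0,0],[0,-1,0,0,0,0,0],[0,-1,0,0,0,0,0]]]'|sed -n '2p;4p'
```

```text
ee_pos: [504.2, 176.4, 122.8]
ft_force: [0.7, -4.1, 1.1]
```

```bash
python3 -m inch '[[[0,-0.7,0,0,0,0,0],[0,-1,0,0,0,0,0],[0,-1,0,0,0,0,0]]]'|sed -n '1p;2p;4p'
```

```text
t: 28.5
ee_pos: [504.2, 176.5, 122.7]
ft_force: [0.8, -9.9, 0.8]
```

The slide is against its stop (force 4→10 N with no further travel). Next I'll back off, lift and go to the knob.

```bash
python3 -m inch '[[[0,3,0,0,0,0,0],[0,3,-20,0,0,0,0],[0,3,-42,0,0,0,40],[20,30,-42,0,0,0,55],[40,60,-42,0,0,0,55],[60,80,-42,0,0,0,55],[60,92,-42,0,0,0,55],[60,92,-42,0,0,0,55],[60,92,-42,0,0,0,55],[60,92,-25,0,0,0,55],[60,92,-10,0,0,0,55],[60,92,0,0,0,0,55],[60,92,3,0,0,0,55],[60,92,3,0,0,0,55]]]'|sed -n '2p;4,5p'; python3 - <<'E'
from h import *
for n in ('top','side'):
    f=cam(n)['frame'][:,:,::-1]
    a=f[190:260,195:300] if n=='top' else f[130:230,180:300]
    cv2.imwrite(f'pics/k_{n}.png',cv2.convertScaleAbs(cv2.resize(a,None,fx=5,fy=5,interpolation=cv2.INTER_CUBIC),alpha=1.4))
E
```

```text
ee_pos: [567.0, 88.1, 119.1]
ft_force: [0.4, 0.7, -0.3]
width: 48.7
```

View pics/k_side.png

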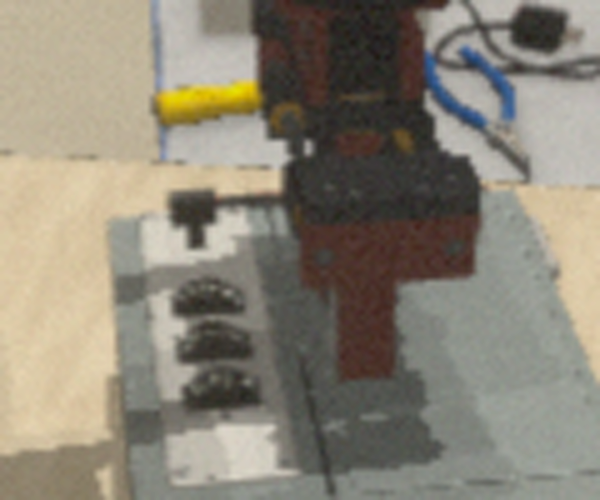

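```bash
python3 - <<'E'
import numpy as np
r=np.radians
def pos(a): a=r(a); return np.array([-99*np.cos(a)+28*np.sin(a),99*np.sin(a)+28*np.cos(a)])
def tab(a0,As):
    t=r(a0)/2; X=np.array([np.cos(t),-np.sin(t)]); Z=np.array([-np.sin(t),-np.cos(t)]) # tool axes in box xz
    for a in As:
        d=pos(a)-pos(a0); print(a,round(d@X,1),round(d@Z,1),round(-r(a-a0)/2,3))
tab(0,range(3,34,3)); tab(33,range(37,74,3))
E
python3 -m inch '[[[0,0,0,0,0,0,0],[0,0,0,0,0,0,0],[0,0,0,0,0,0,0],[0,0,0,0,0,0,0],[0,0,0,0,0,0,0],[0,0,0,0,0,0,0]]]'|sed -n '2p;4,6p'
```

```text
3 1.6 -5.1 -0.026
6 3.5 -10.2 -0.052
9 5.6 -15.1 -0.079
12 8.0 -20.0 -0.105
15 10.6 -24.7 -0.131
18 13.5 -29.2 -0.157
21 16.6 -33.6 -0.183
24 19.9 -37.8 -0.209
27 23.5 -41.9 -0.236
30 27.3 -45.7 -0.262
33 31.2 -49.4 -0.288
37 4.0 -5.9 -0.035
40 7.3 -10.2 -0.061
43 10.9 -14.3 -0.087
46 14.6 -18.2 -0.113
49 18.5 -21.8 -0.14
52 22.6 -25.3 -0.166
55 26.9 -28.6 -0.192
58 31.4 -31.6 -0.218
61 36.0 -34.4 -0.244
64 40.7 -36.9 -0.271
67 45.6 -39.2 -0.297
70 50.6 -41.3 -0.323
73 55.7 -43.0 -0.349
ee_pos: [567.6, 89.7, 120.1]
ft_force: [-1.5, 11.1, -0.2]
width: 21.4
grasp_force: 30.0
```

```bash
python3 -m inch '[[[0,-1,-1,0,0,0,0],[1.6,-1.5,-5.1,0,-0.026,0,0],[3.5,-1.5,-10.2,0,-0.052,0,0],[5.6,-1.5,-15.1,0,-0.079,0,0],[8,-1.5,-20,0,-0.105,0,0],[10.6,-1.5,-24.7,0,-0.131,0,0],[13.5,-1.5,-29.2,0,-0.157,0,0],[13.5,-1.5,-29.2,0,-0.157,0,0],[13.5,-1.5,-29.2,0,-0.157,0,0]]]'|sed -n '2p;3p;4,6p'
```

```text
ee_pos: [580.2, 90.3, 148.5]
orientation: [3.129, 0.056, -0.247]
ft_force: [-1.8, 5.2, -4.2]
width: 21.2
grasp_force: 30.0
```

The lid follows with low forces. I'll continue from 18°.

```bash
python3 - <<'E'
import numpy as np
r=np.radians
def pos(a): a=r(a); return np.array([-99*np.cos(a)+28*np.sin(a),99*np.sin(a)+28*np.cos(a)])
def tab(a0,As):
    t=r(a0)/2; X=np.array([np.cos(t),-np.sin(t)]); Z=np.array([-np.sin(t),-np.cos(t)])
    for a in As:
        d=pos(a)-pos(a0); print(a,round(d@X,1),round(d@Z,1),round(-r(a-a0)/2,3))
tab(18,range(21,46,3));tab(45,range(48,76,3))
E
```

```text
21 2.4 -4.8 -0.026
24 5.0 -9.5 -0.052
27 7.9 -14.1 -0.079
30 11.0 -18.5 -0.105
33 14.3 -22.7 -0.131
36 17.9 -26.8 -0.157
39 21.7 -30.6 -0.183
42 25.6 -34.3 -0.209
45 29.8 -37.7 -0.236
48 3.4 -4.1 -0.026
51 7.1 -8.1 -0.052
54 11.0 -11.8 -0.079
57 15.0 -15.4 -0.105
60 19.3 -18.7 -0.131
63 23.7 -21.8 -0.157
66 28.2 -24.7 -0.183
69 32.9 -27.3 -0.209
72 37.7 -29.7 -0.236
75 42.7 -31.8 -0.262
```

```bash
python3 -m inch '[[[2.4,0,-4.8,0,-0.026,0,0],[5,0,-9.5,0,-0.052,0,0],[7.9,0,-14.1,0,-0.079,0,0],[11,0,-18.5,0,-0.105,0,0],[14.3,0,-22.7,0,-0.131,0,0],[17.9,0,-26.8,0,-0.157,0,0],[21.7,0,-30.6,0,-0.183,0,0],[25.6,0,-34.3,0,-0.209,0,0],[29.8,0,-37.7,0,-0.236,0,0],[29.8,0,-37.7,0,-0.236,0,0],[29.8,0,-37.7,0,-0.236,0,0]]]'|sed -n '2p;3p;4,6p'
```

```text
ee_pos: [615.2, 91.7, 180.9]
orientation: [3.074, 0.055, -0.615]
ft_force: [-3.8, 4.8, -1.5]
width: 21.8
grasp_force: 30.0
```

```bash
python3 -m inch '[[[3.4,0,-4.1,0,-0.026,0,0],[7.1,0,-8.1,0,-0.052,0,0],[11,0,-11.8,0,-0.079,0,0],[15,0,-15.4,0,-0.105,0,0],[19.3,0,-18.7,0,-0.131,0,0],[23.7,0,-21.8,0,-0.157,0,0],[28.2,0,-24.7,0,-0.183,0,0],[32.9,0,-27.3,0,-0.209,0,0],[37.7,0,-29.7,0,-0.236,0,0],[37.7,0,-29.7,0,-0.236,0,0],[37.7,0,-29.7,0,-0.236,0,0]]]'|sed -n '1p;2p;3p;4,6p'
```

```text
t: 33.7
ee_pos: [661.7, 93.5, 193.8]
orientation: [2.977, 0.054, -0.97]
ft_force: [-2.7, 4.9, -3.2]
width: 21.5
grasp_force: 30.0
```

```bash
python3 -m inch '[[[0,0,0,0,0,0,55],[0,0,0,0,0,0,55],[0,0,0,0,0,0,55],[0,0,0,0,0,0,55],[0,0,0,0,0,0,55],[0,0,-10,0,0,0,55],[0,0,-25,0,0,0,55],[0,0,-45,0,0,0,55],[0,0,-70,0,0,0,55],[0,0,-90,0,0,0,55],[0,0,-90,0,0,0,55],[0,0,-90,0,0,0,55],[0,0,-90,0,0,0,55]]]'|sed -n '1,6p'; python3 - <<'E'
from h import *
f=cam('side')['frame'][:,:,::-1]
cv2.imwrite('pics/end.png',cv2.convertScaleAbs(cv2.resize(f[60:310,120:400],None,fx=2.4,fy=2.4),alpha=1.4))
E
```

```text
t: 35.0
ee_pos: [714.5, 94.5, 266.2]
orientation: [2.975, 0.053, -0.971]
ft_force: [0.3, 0.9, 0.4]
width: 48.3
grasp_force: 0.0
```

View pics/end.png

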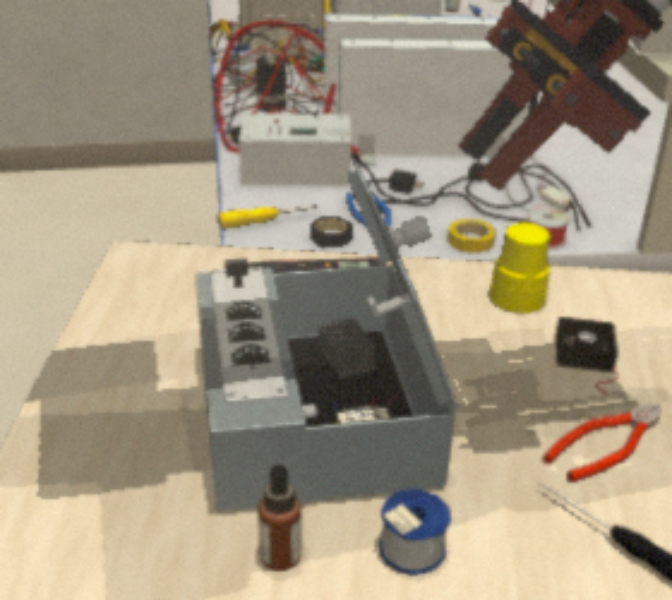

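The lid (edge at (360,170), knob at (410,232)) stands open at about 70°. The gripper is clear and the bottle and spool have not moved.

```bash
python3 -c "
from workcell import ctrl
print(ctrl.close_job())"
```

```text
the job is handed in; nothing more can be done
None
```

The wheels were set to 4-7-2, the slide was pushed to its left stop, and the lid stands open at about 70°; the job was handed in with the arm clear at 35 s, and no verdict was returned.

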